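# Release the filter slide of a moisture analyser

## Task

The dust filter of the moisture analyser is due for changing. Take the release pin from the tool stand, hold the recessed release button in the sloping console down with it, and keep it held down while you push the filter slide out of the analyser's side as far as it goes. Then put the release pin back upright in the bore of the stand that it came from, and leave everything else on the bench where it is.

Things in the scene. Friction and masses are not known exactly. Their poses are not given: they have to be found in the camera images.
- analyser: White halogen moisture analyser, 200 wide, 293 deep, fixed to the bench, hood open, standing 330 high at its back (40 behind it). Origin on the bench under the middle of the sloping console; x to its back, y to its left, z up. The console slopes 30 degrees, from 35 high at its front edge (x = -48) to 90 high (x = +48). Behind it: flat deck 109 high with a draught ring to 131.
- slot (a point): Middle of a slot in the lower half of the console, on its surface (52.5 above the bench). The slot, 14 wide and 71 long, runs level, left to right, through the 4 thick skin; the filter slide runs under it. Axes: x up the slope, y to the analyser's left along the slot, z straight out of the console. Nothing round the slot stands more than 2 proud.
- slide (a joint): How far the filter slide is out, in m: 0 = home and locked, 0.055 = at its stop. It moves to the analyser's right (-y of the analyser), level, along the slot; it needs about 2 N. It is locked at 0 until the release button is at least 4 mm down.
- button (a joint): How far the release button is down, in m: 0 = up, 0.006 = fully down (hard stop). Spring: 2 N to start, 5 N fully down. It moves straight into the console, square to its slope.
- release (a point): Middle of the button's top: steel pad 11 x 11 in a well 12 x 12 in the filter slide, near the slot's left end when home. Axes as slot (z leans 30 degrees to the analyser's front). Up, it lies 14 below the console surface; the slide's top, where the well begins, 5 below. Well (18 deep) and button travel with the slide: a pin in the well moved along -y takes the slide along.
- slide_end (a point): Middle of the filter slide's outer end plate (54 x 22), 3 proud of the analyser's right side when home; its top edge 64 above the bench. It moves with the slide.
- pin_tool: Release pin, loose, 55 to 110 g, 120 long, at first upright, pin down, in its bore of the stand. Origin at the pin's tip, z from the tip to the handle. Round steel pin, diameter 6, from 0 to 50; grey round guard, diameter 32, from 50 to 56; grey square handle 24 x 24 from 56 to 120, its faces square to its x and y axes.
- stand: Tool stand, an aluminium block 60 (x) x 160 (y) x 60 high, fixed to the bench, with two upright bores 12 in diameter and 55 deep at y = -50 (release pin) and y = +50 (dust brush). Origin in the middle of its underside, z up.
- pin_bore (a point): Middle of the mouth of the release pin's bore, in the top of the stand (60 above the bench). With the tool home its guard rests on the stand and its tip lies 50 below this point.
- brush: Dust brush, loose, 50 g, upright in the other bore of the stand: round wooden handle with a flat tuft, its top 124 above the bench. Leave it. Origin at the lower tip of its shank.
- jar: White sample jar, diameter 76, 125 high, standing loose on the bench. Leave it. Origin in the middle of its underside.
- cap: White jar cap, diameter 72, 18 high, lying open side up, loose. Leave it. Origin in the middle of its underside.
- spatula: Steel spatula, 190 long, lying loose on the bench along its x. Leave it. Origin under its middle.
Things that resemble listed ones, but are neither listed nor needed, are in the scene too. Leave any turquoise look-alike of the pin_tool alone.

How it is judged:
By the outcome, as a careful person would: the job done as asked, in the order asked, and still so for the second after the job is handed in, with the robot touching nothing.
It also fails if it takes over 56 s, if anything falls off the work surface, if the arm or the gripper's body presses on something with over 40 N, if the wrist force passes 120 N, or if a joint passes its speed limit or range.

## Robot

A 7-joint arm with a two-finger parallel gripper is mounted at the origin on the work surface. World frame = base frame: x ahead of the robot, y to its left, z up, the work surface at z = 0. Lengths are in mm, angles in rad, forces in N, time in s.
With the tool pointing down it reaches from about 400 to 875 mm from the base axis. Payload 4.4 kg.
Tool frame: the origin (TCP) lies at the very end of the fingers, on their centre line; the grasp point (between the pads) lies 19 mm behind it; y points along the fingers, x is the direction in which the jaws open and shut, and the axes are right-handed (so a half turn about y gives the same grasp; the last joint's range is limited). The gripper opens to 85 mm and grips with 20 to 120 N. Pads are 22 mm wide; open, the fingers measure 114 mm over their backs; the gripper's body (76 mm by 85 mm) begins 54 mm behind the grasp point. The pads swing forward as they close: fully open they stand 13 mm farther back than shut.
Start: joints at [-1.169, 0.628, 0.038, 1.517, -0.027, 0.996, -0.02], TCP at [293.08, 580.191, 231.313] pointing down, gripper open.
Joint ranges: [-3.06, 3.06], [-0.37, 2.12], [-1.25, 1.32], [0.18, 2.47], [-1.1, 4.24], [0.23, 1.98], [-2.94, 2.94]. Speed limits (rad/s): [2.57, 2.57, 3.14, 3.14, 3.14, 3.14, 3.14].

## Interface

Orientations are given as [roll, pitch, yaw] about the fixed x, y, z axes, in that order (R = Rz(yaw) Ry(pitch) Rx(roll)).
In Python, from cell import readout, eyes, finish_job gives the robot as it stands. The module is installed in compiled form; this text tells all that it offers.
- The arm moves only by the tool apply_moves, never from a script. Its argument "commands" is a list that holds one entry, the list of rows, each a list of 6 numbers: the shift along the tool's x, y, z in units of 0.04 m (1.0 is 0.04 m), then the turn, a rotation vector about the tool's x, y, z in units of 5 degrees (1.0 is 5 degrees). A call has 1 to 8 rows; each row shifts and turns the pose as measured when the row begins, along the tool's axes as they then stand; what a row does not reach is not made up. A row lasts 1/12 s, in which the tool goes at most 41.7 mm and 7.16 degrees, less where a joint would pass 70% of its speed; a pose out of reach is approached as far as the arm can. A call with a number of a shift or a turn outside -1 to 1 is refused whole. A call with a gripper value outside its range is refused whole. "claw" is the finger opening in mm, from 0 to 85.4, set as the call begins (left out, the last holds). The fingers move at their own pace and stop on an object; the grip force is fixed at half the most. Time passes only in rows, so rows that do not move let the fingers close. It gives the time, the measured TCP pose, the force and the opening at its end, in the units of the state.
- readout.read_state(): the state, without advancing time (a new reading comes with each control period).
- eyes.get_image(name): name is "scene" or "side" or "wrist"; returns a dict with "image" (384x512x3 uint8, red, green, blue), "mtx" (3x3 intrinsics, pixels), "rvec" (rotation vector, rad) and "tvec" (3), from world to camera coordinates, as OpenCV has them. Camera axes: x right, y down, z forward; pixel columns grow to the right and rows downward; lengths in mm; the calibration is good to about 2 mm. A picture is of the moment at which its call begins. There is no depth.
- finish_job(): hands the job in, once; it reports no verdict.
The state is a dict: "clock": time; "qpos": joint angles; "qd": joint speeds; "tau": joint torques, N m; "eef_pos": TCP position; "tool_rot": TCP orientation; "force": force on the tool from outside, world axes, zero at the start; "torque": the same for the moment, N m; "width": finger opening in mm.
Only numpy, scipy, OpenCV 4.12 (cv2) and the standard library are available. Lean on these libraries where they do the work, as an engineer would, in place of code of your own. Each camera call takes 0.05 s, during which the arm holds its last target. There are 200 camera calls.

## Working session

There is one attempt and no reset: what is moved stays moved. The work goes in short steps, Python scripts to look and compute and a tool call to move; the robot and the scene stay as the last step left them, time stands still between calls to the robot, and variables do not carry over. Pictures are saved under pics/ and viewed, about 8 in all and at most 12, crops included, and the job is handed in when it is done.

Besides the shell and the picture viewer there is one more tool, called by a JSON object that holds its "api" and its "payload". apply_moves: Moves the arm, as the interface text tells. Shifts and turns lie within -1 to 1; 1 stands for 0.04 m of shift or 5 degrees of turn. Its arguments: {"type":"object","properties":{"commands":{"type":"array"},"claw":{"type":"number"}},"required":["commands"]}

```bash
mkdir -p pics; cat > h.py <<'E'
import numpy as np, cv2
from scipy.spatial.transform import Rotation as R
from cell import readout, eyes
def cap(n,fn=None):
    d=eyes.get_image(n); K=np.array(d["mtx"],float); Rm=cv2.Rodrigues(np.array(d["rvec"],float))[0]; t=np.array(d["tvec"],float).ravel()
    if fn: cv2.imwrite("pics/"+fn,d["image"][:,:,::-1]); np.savez("pics/"+fn+".npz",K=K,R=Rm,t=t,im=d["image"])
    return d["image"],K,Rm,t
def load(fn):
    z=np.load("pics/"+fn+".npz"); return z["im"],z["K"],z["R"],z["t"]
def ray(c,u,v):
    _,K,Rm,t=c; d=Rm.T@np.linalg.inv(K)@[u,v,1]; return -Rm.T@t,d/np.linalg.norm(d)
def onz(c,u,v,z):
    o,d=ray(c,u,v); return o+d*(z-o[2])/d[2]
def proj(c,P):
    _,K,Rm,t=c; p=K@(Rm@np.asarray(P,float)+t); return p[:2]/p[2]
def tri(c1,p1,c2,p2):
    o1,d1=ray(c1,*p1);o2,d2=ray(c2,*p2)
    s=np.linalg.lstsq(np.c_[d1,-d2],o2-o1,rcond=None)[0]
    a=o1+d1*s[0];b=o2+d2*s[1]; return (a+b)/2,np.linalg.norm(a-b)
E
python3 - <<'E'
from h import *
np.set_printoptions(precision=3,suppress=True)
cs=[cap(n,n+"0.png") for n in("scene","side","wrist")]
for c in cs: print(-c[2].T@c[3], c[2][2], c[1][0,0])
a=cv2.resize(np.hstack([c[0] for c in cs[:2]]),(800,300))
s=readout.read_state();print(s)
E
```

```text
[1594.73   -48.691  954.858] [-0.762  0.03  -0.647] 473.3696346245275
[-133.294 1114.899 1041.725] [ 0.405 -0.69  -0.6  ] 465.9198784572193
[230.006 611.944 372.581] [ 0.247 -0.127 -0.961] 275.53052227467447
{'clock': 0.15, 'qpos': array([-1.169,  0.629,  0.038,  1.518, -0.027,  0.996, -0.02 ]), 'qd': array([-0.   , -0.001, -0.001, -0.005,  0.001,  0.001,  0.001]), 'tau': array([  0.002, -56.38 ,   1.228, -19.365,   0.011,   0.007,   0.   ]), 'eef_pos': array([292.87 , 579.778, 230.6  ]), 'tool_rot': array([-1.571,  0.001,  1.103]), 'force': array([ 0.264, -0.084,  0.288]), 'torque': array([ 0.02 , -0.067, -0.013]), 'width': 85.2304069189299}
```

View pics/scene0.png

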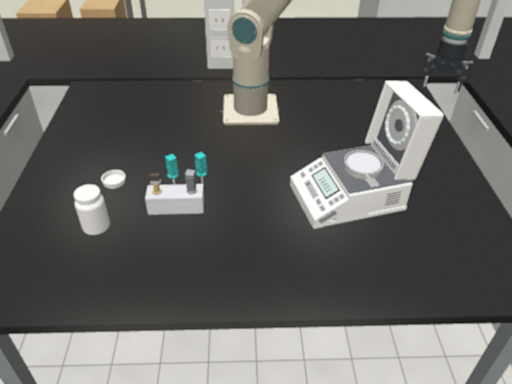

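View pics/side0.png

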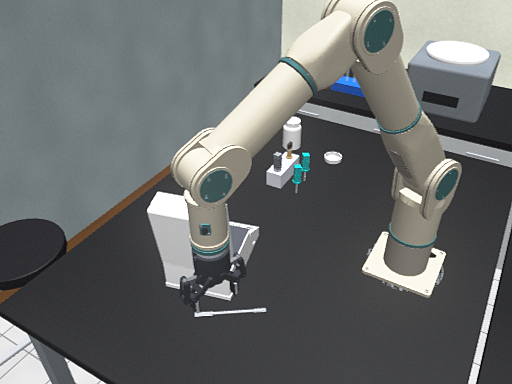

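The scene view shows the jar (92,208), the cap (113,178), and the stand (176,198) with the brush (155,185). The grey tool is at (191,182), with turquoise look-alikes at (172,165) and (201,163). The analyser is at (360,180), console facing lower left. I'll enlarge both areas to confirm.

```bash
python3 - <<'E'
from h import *
a=load("scene0.png")[0]; b=load("side0.png")[0]
A=cv2.resize(a[140:225,135:215],(400,425),interpolation=cv2.INTER_CUBIC)
B=cv2.resize(b[140:205,255:320],(400,400),interpolation=cv2.INTER_CUBIC)
B=cv2.copyMakeBorder(B,0,25,0,0,cv2.BORDER_CONSTANT)
cv2.imwrite("pics/c1.png",np.hstack([A,B])[:,:,::-1])
cv2.imwrite("pics/c2.png",cv2.resize(a[140:230,280:415],(800,533),interpolation=cv2.INTER_CUBIC)[:,:,::-1])
E
```

```text
(no output)
```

View pics/c1.png

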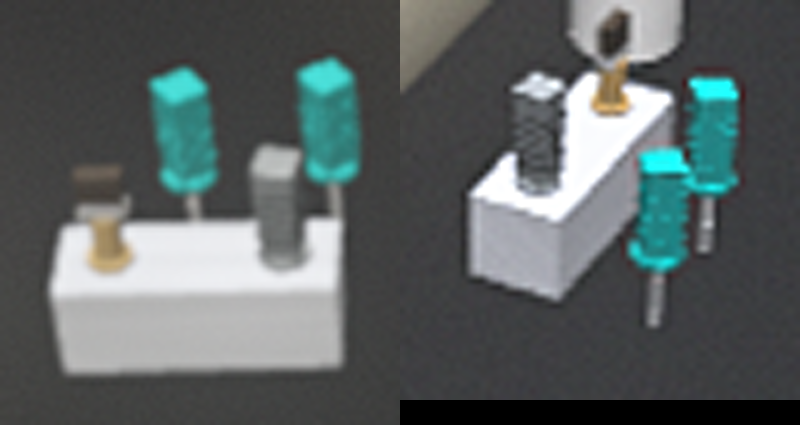

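View pics/c2.png

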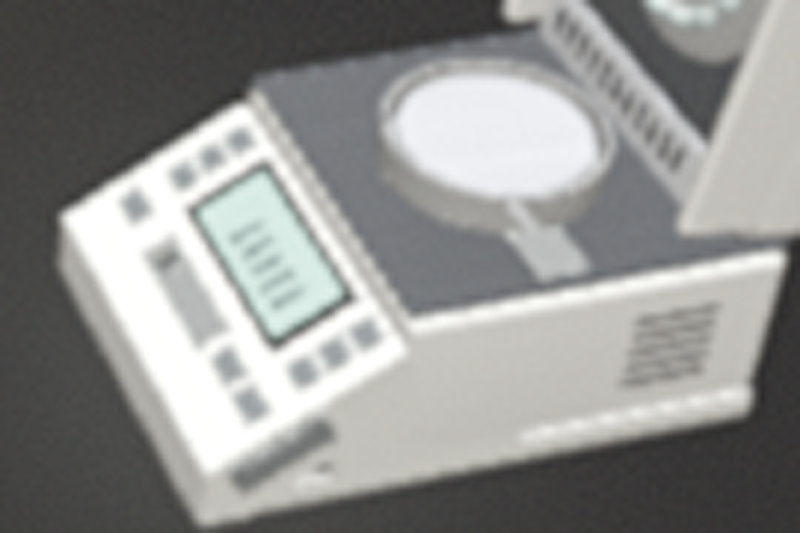

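c1 shows the grey square-handled tool in the right bore (handle top at about crop (275,153), guard resting on the stand). It is the pin tool. Two turquoise look-alikes stand behind the stand and are to be left alone. c2 shows the slot from about (150,245) to (225,345), with the button at the upper-left end near (165,258) and the end plate at (283,455).

```bash
python3 - <<'E'
from h import *
np.set_printoptions(precision=1,suppress=True)
S=load("scene0.png"); D=load("side0.png")
sc=lambda x,y:(135+(x+.5)/5-.5,140+(y+.5)/5-.5)
sd=lambda x,y:(255+(x-400+.5)/6.154-.5,140+(y+.5)/6.154-.5)
an=lambda x,y:(280+(x+.5)/5.926-.5,140+(y+.5)/5.926-.5)
print("stand scene",[onz(S,*sc(*p),60)[:2] for p in[(68,225),(343,220),(343,295),(52,293)]])
print("stand side",[onz(D,*sd(*p),60)[:2] for p in[(470,193),(562,220),(672,97),(595,73)]])
print("tool top",onz(S,*sc(276,157),130),onz(D,*sd(540,85),130),tri(S,sc(276,157),D,sd(540,85)))
print("tool guard",onz(S,*sc(284,255),66),onz(D,*sd(540,183),66))
print("turq",tri(S,sc(181,84),D,sd(715,90)),tri(S,sc(328,74),D,sd(664,160)))
print("analyser front35",[onz(S,*an(*p),35)[:2] for p in[(62,218),(207,470)]])
print("back90",[onz(S,*an(*p),90)[:2] for p in[(250,102),(408,348)]])
print("deck109",[onz(S,*an(*p),109)[:2] for p in[(255,75),(412,325),(785,252)]])
print("slot ends",[onz(S,*an(*p),52.5)[:2] for p in[(160,243),(213,345)]], "btn",onz(S,*an(166,258),44))
E
```

```text
stand scene [array([ 518.6, -315.3]), array([ 517.4, -154.1]), array([ 584.2, -150.9]), array([ 578.8, -316.1])]
stand side [array([ 574.5, -149.6]), array([ 512.3, -152. ]), array([ 516.3, -309.3]), array([ 572.5, -310.6])]
tool top [ 545.6 -186.1  130. ] [ 544.4 -180.5  130. ] (array([ 545.6, -185.1,  128.5]), np.float64(3.2375535361760677))
tool guard [ 555.5 -185.8   66. ] [ 538.6 -172.6   66. ]
turq (array([ 459.6, -248.4,  117.1]), np.float64(2.330609928489084)) (array([ 451.7, -162.4,  117.8]), np.float64(1.321222344519464))
analyser front35 [array([458.1, 109.7]), array([648.3, 160.9])]
back90 [array([432.6, 206.5]), array([625.7, 252.8])]
deck109 [array([435.1, 206.7]), array([631.1, 251. ]), array([582.4, 438.6])]
slot ends [array([500.9, 154.7]), array([579.4, 171.3])] btn [502.7 158.2  44. ]
```

```bash
cat >> h.py <<'E'
def Rt(yaw,tilt=0): # yaw deg of tool x; tilt deg about tool x (toward tool z)
    return R.from_euler('z',yaw,degrees=True)*R.from_euler('x',-90+tilt,degrees=True)
def pose():
    s=readout.read_state(); return s,np.array(s["eef_pos"]),R.from_euler('xyz',s["tool_rot"])
def plan(wps,step=38,turn=5.0,start=None):
    s,p,r=pose()
    if start: p,r=np.array(start[0],float),start[1]
    rows=[]
    for tp,tr in wps:
        tp=np.array(tp,float); rv=(r.inv()*tr).as_rotvec(degrees=True)
        n=max(1,int(np.ceil(max(np.linalg.norm(tp-p)/step,np.linalg.norm(rv)/turn))))
        d=(tp-p)/n
        for i in range(n):
            sh=r.inv().apply(d)/40; rows.append(np.r_[sh,rv/n/5]); r=r*R.from_rotvec(rv/n,degrees=True)
        p=tp; r=tr
    for i in range(0,len(rows),8): print("["+",".join("["+",".join("%g"%round(x,2) for x in w)+"]" for w in rows[i:i+8])+"]")
E
python3 -c "
from h import *
plan([((240,420,240),Rt(58)),((290,290,240),Rt(50)),((400,150,240),Rt(30)),((535,135,235),Rt(14.5))])"
```

```text
[[-0.83,-0.05,-0.12,0,0.21,-0],[-0.83,-0.05,-0.14,0,0.21,-0],[-0.83,-0.05,-0.15,0,0.21,-0],[-0.82,-0.05,-0.17,0,0.21,-0],[-0.82,-0.05,-0.18,0,0.21,-0],[-0.52,-0,-0.7,-0,0.4,-0],[-0.5,-0,-0.71,-0,0.4,-0],[-0.47,-0,-0.73,-0,0.4,-0]]
[[-0.45,-0,-0.75,-0,0.4,-0],[-0.18,-0,-0.87,0,0.8,0],[-0.12,-0,-0.88,0,0.8,0],[-0.06,-0,-0.89,0,0.8,0],[0,-0,-0.89,0,0.8,0],[0.06,-0,-0.89,0,0.8,0],[0.68,0.03,-0.5,0,0.78,-0],[0.72,0.03,-0.46,0,0.78,-0]]
[[0.75,0.03,-0.41,0,0.78,-0],[0.77,0.03,-0.35,0,0.78,-0]]
```

{"api": "apply_moves", "payload": {"commands": [[[-0.83, -0.05, -0.12, 0, 0.21, 0], [-0.83, -0.05, -0.14, 0, 0.21, 0], [-0.83, -0.05, -0.15, 0, 0.21, 0], [-0.82, -0.05, -0.17, 0, 0.21, 0], [-0.82, -0.05, -0.18, 0, 0.21, 0], [-0.52, 0, -0.7, 0, 0.4, 0], [-0.5, 0, -0.71, 0, 0.4, 0], [-0.47, 0, -0.73, 0, 0.4, 0]]]}}

```text
clock: 0.82
eef_pos: [269.9, 318.8, 236.4]
tool_rot: [-1.567, 0.003, 0.912]
force: [0.2, -0.4, -0.1]
width: 85.5
```

Tracking is good.

{"api": "apply_moves", "payload": {"commands": [[[-0.45, 0, -0.75, 0, 0.4, 0], [-0.18, 0, -0.87, 0, 0.8, 0], [-0.12, 0, -0.88, 0, 0.8, 0], [-0.06, 0, -0.89, 0, 0.8, 0], [0, 0, -0.89, 0, 0.8, 0], [0.06, 0, -0.89, 0, 0.8, 0], [0.68, 0.03, -0.5, 0, 0.78, 0], [0.72, 0.03, -0.46, 0, 0.78, 0]]]}}

```text
clock: 1.48
eef_pos: [459.2, 120.7, 233.8]
tool_rot: [-1.567, 0.008, 0.365]
force: [1.3, 1.0, 0.2]
width: 85.5
```

{"api": "apply_moves", "payload": {"commands": [[[0.75, 0.03, -0.41, 0, 0.78, 0], [0.77, 0.03, -0.35, 0, 0.78, 0], [0, 0, 0, 0, 0, 0]]]}}

```text
clock: 1.73
eef_pos: [535.4, 107.1, 230.5]
tool_rot: [-1.572, 0.004, 0.214]
force: [-0.2, -0.5, -0.2]
width: 85.3
```

```bash
python3 - <<'E'
from h import *
c=cap("wrist","w1.png")
s,p,r=pose(); print(p,s["tool_rot"],s["qpos"])
cv2.imwrite("pics/w1b.png",cv2.resize(c[0],(800,600),interpolation=cv2.INTER_CUBIC)[:,:,::-1])
E
```

```text
[531.98451481 107.57037011 230.09832652] [-1.57063722  0.00801517  0.21651622] [-0.48527313  0.50029421  0.34928129  1.81944702 -0.21671108  0.86743945
  0.18334441]
```

View pics/w1b.png

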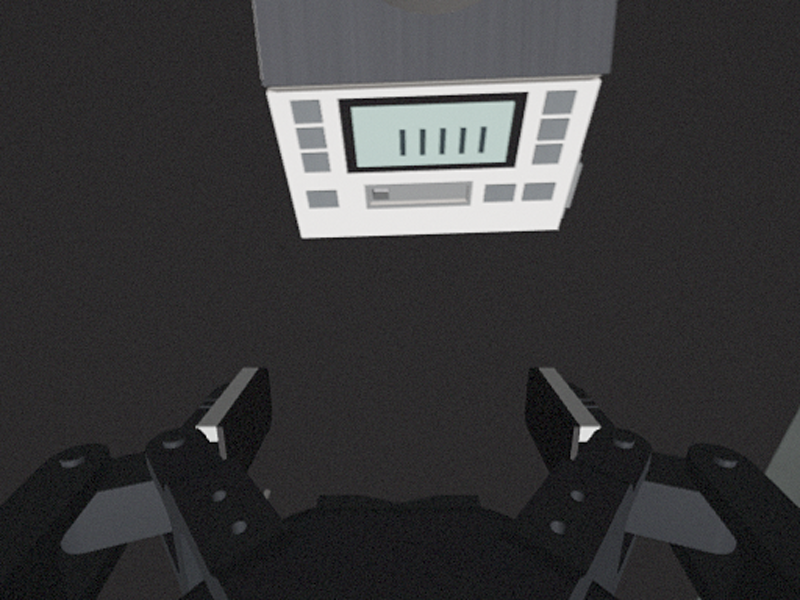

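The wrist view shows the console square on: front corners (302,237) and (558,229), slot x 365–472, y 182–206, and the steel button at its left end near (380,194).

```bash
python3 - <<'E'
from h import *
np.set_printoptions(precision=1,suppress=True)
W=load("w1.png"); q=lambda x,y:((x+.5)*.64-.5,(y+.5)*.64-.5)
f=[onz(W,*q(*p),z)[:2] for p,z in[((302,237),35),((558,229),35),((268,89),90),((602,77),90)]]
print(f,[np.linalg.norm(f[1]-f[0]),np.linalg.norm(f[3]-f[2])])
for a,b in((0,1),(2,3)): d=f[b]-f[a]; print(np.degrees(np.arctan2(d[1],d[0])))
o=(f[0]+f[1]+f[2]+f[3])/4; print("origin",o)
e=[onz(W,*q(*p),52.5) for p in[(365.5,195),(472,193)]]; print("slot ends",e, np.linalg.norm(e[1]-e[0]))
psi=np.degrees(np.arctan2(*(f[1]-f[0]+f[3]-f[2])[::-1]));print("right yaw",psi)
rt=np.array([np.cos(np.radians(psi)),np.sin(np.radians(psi)),0]); bk=np.array([-rt[1],rt[0],0]); n=np.cos(np.pi/6)*np.array([0,0,1])-.5*bk
sl=(e[0]+e[1])/2; up=np.cross(rt,-n)
# button top plane 14 below the surface
o_,d=ray(W,*q(380.5,194.5)); P=sl-14*n; b=o_+d*(np.dot(P-o_,n)/np.dot(d,n)); print("slot",sl,"btn",b,"btn rel slot (right,up,n)",[np.dot(b-sl,v) for v in(rt,up,n)])
g=W[0].astype(int); print(g[118:134,232:262].mean(2).astype(int))
E
```

```text
[array([456.3, 112.9]), array([650.5, 161.2]), array([433.5, 206.8]), array([626.8, 255.1])] [np.float64(200.1241948434273), np.float64(199.25864622432894)]
13.984327783138227
14.025545500751607
origin [541.8 184. ]
slot ends [array([500. , 156. ,  52.5]), array([575. , 173.6,  52.5])] 77.01755779076929
right yaw 14.004891978108077
slot [537.5 164.8  52.5] btn [510.1 157.7  36.2] btn rel slot (right,up,n) [np.float64(-28.34666211961882), np.float64(-8.333026792148404), np.float64(-14.00000000000003)]
[[218 201 191 191 179 182 180 185 179 169 166 165 163 162 164 159 161 156
  155 151 148 150 151 149 145 148 149 153 150 151]
 [224 190 151 154 154 157 155 154 153 152 156 154 155 156 153 156 153 156
  156 158 155 158 157 157 154 157 157 158 157 156]
 [227 197 157 153 155 156 150 157 167 165 166 166 165 164 167 165 159 152
  157 158 157 157 157 156 159 159 157 156 157 157]
 [226 200 158 149 151 150 125 158 182 185 185 184 180 182 186 184 168 150
  160 157 156 157 157 158 158 157 156 158 158 159]
 [229 202 158 151 149 149 116 148 176 175 172 171 171 174 178 172 169 151
  155 158 156 156 15
[... 706 characters left out ...]
164 166 165 169 167 170
  169 172 170 172 174 174 172 174 175 178 179 178]
 [231 227 187 159 160 172 187 188 188 187 189 193 192 195 192 195 197 195
  197 198 196 197 197 199 198 198 197 200 197 199]
 [231 226 197 157 158 183 195 195 193 194 192 193 193 193 191 192 189 190
  190 191 185 184 187 185 183 182 179 178 175 176]
 [232 228 199 156 152 163 165 164 164 165 159 159 155 156 153 155 152 151
  151 149 151 148 148 149 149 146 148 148 148 147]
 [230 230 200 158 153 156 155 152 156 157 157 156 157 162 161 159 164 164
  165 167 169 168 169 170 175 175 177 176 178 179]
 [230 228 214 187 184 187 191 191 190 192 194 193 198 198 200 199 203 203
  208 206 212 211 212 213 215 218 218 221 222 224]]
```

```bash
cat >> h.py <<'E'
psi=np.radians(14.0); rt=np.array([np.cos(psi),np.sin(psi),0]); bk=np.array([-rt[1],rt[0],0]); n=np.cos(np.pi/6)*np.array([0,0,1])-.5*bk; up=np.cross(rt,-n); slot=np.array([537.5,164.8,52.5])
def onplane(c,u,v,P,nn):
    o,d=ray(c,u,v); return o+d*(np.dot(np.asarray(P)-o,nn)/np.dot(d,nn))
E
python3 - <<'E'
from h import *
np.set_printoptions(precision=1,suppress=True)
W=load("w1.png"); b=onplane(W,243,123.7,slot-5*n,n); print(b,[np.dot(b-slot,v) for v in(rt,up,n)], "surface pt",b+5*n)
for u,v in((238,119.8),(248.3,127.5)): print(onplane(W,u,v,slot-5*n,n)-b)
plan([((540,-60,235),Rt(6)),((546,-160,230),Rt(0))])
E
```

```text
[509.9 158.9  47.3] [np.float64(-28.21669317523898), np.float64(-1.7562271488586552), np.float64(-5.00000000000003)] surface pt [510.5 156.5  51.6]
[-6.3  3.2  2.7]
[ 6.8 -3.1 -2.7]
[[-0.14,-0.02,-0.83,0,0.26,-0.02],[-0.12,-0.02,-0.83,0,0.26,-0.02],[-0.1,-0.02,-0.83,0,0.26,-0.02],[-0.09,-0.02,-0.83,0,0.26,-0.02],[-0.07,-0.02,-0.84,0,0.26,-0.02],[-0.04,0.04,-0.83,0,0.4,-0],[-0.01,0.04,-0.83,0,0.4,-0],[0.02,0.04,-0.83,0,0.4,-0]]
```

{"api": "apply_moves", "payload": {"commands": [[[-0.14, -0.02, -0.83, 0, 0.26, 0], [-0.12, -0.02, -0.83, 0, 0.26, 0], [-0.1, -0.02, -0.83, 0, 0.26, 0], [-0.09, -0.02, -0.83, 0, 0.26, 0], [-0.07, -0.02, -0.84, 0, 0.26, 0], [-0.04, 0.04, -0.83, 0, 0.4, 0], [-0.01, 0.04, -0.83, 0, 0.4, 0], [0, 0, 0, 0, 0, 0]]]}}

```text
clock: 2.45
eef_pos: [536.4, -126.1, 227.7]
tool_rot: [-1.566, 0.019, 0.046]
force: [0.2, -0.5, 0.7]
width: 85.3
```

```bash
python3 - <<'E'
from h import *
c=cap("wrist","w2.png")
s,p,r=pose(); print(p,s["tool_rot"],proj(c,(546,-182,130)),proj(c,(546,-182,60)))
cv2.imwrite("pics/w2b.png",cv2.resize(c[0],(800,600),interpolation=cv2.INTER_CUBIC)[:,:,::-1])
E
```

```text
[ 536.1816828  -122.20394878  227.4473364 ] [-1.56253046  0.02037364  0.04940481] [264.18575086 248.38119444] [263.28158363 220.8193136 ]
```

View pics/w2b.png

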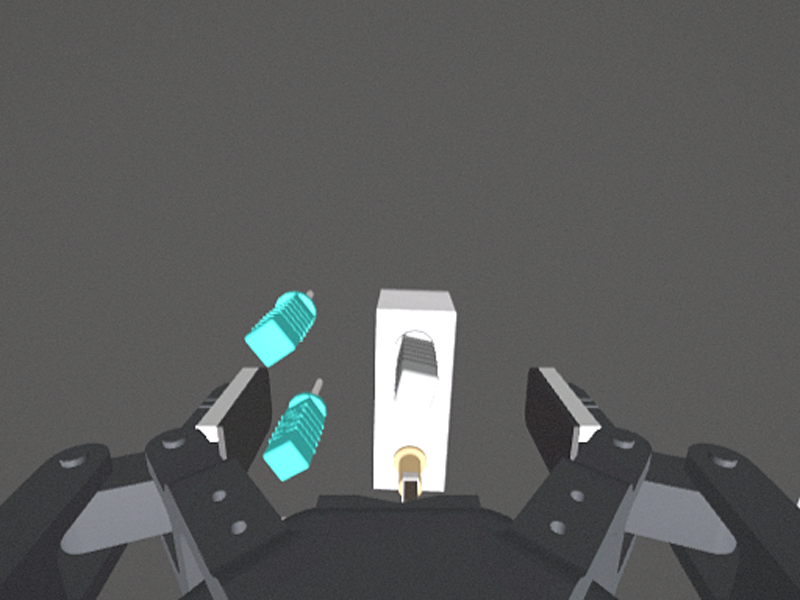

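The wrist view shows the grey tool's top at about (417,385), turned by perhaps 10°, with its guard at (414,345) on the stand. The brush is at (410,470) and the turquoise look-alikes are at the left. I'll enlarge the handle to read its yaw.

```bash
python3 - <<'E'
from h import *
g=load("w2.png")[0][180:320,230:300].astype(float).mean(2)
g=np.clip((g-90)/(255-90),0,1)**3*255
cv2.imwrite("pics/w2c.png",cv2.resize(g[20:95].astype(np.uint8),(560,600),interpolation=cv2.INTER_CUBIC))
E
```

```text
(no output)
```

View pics/w2c.png

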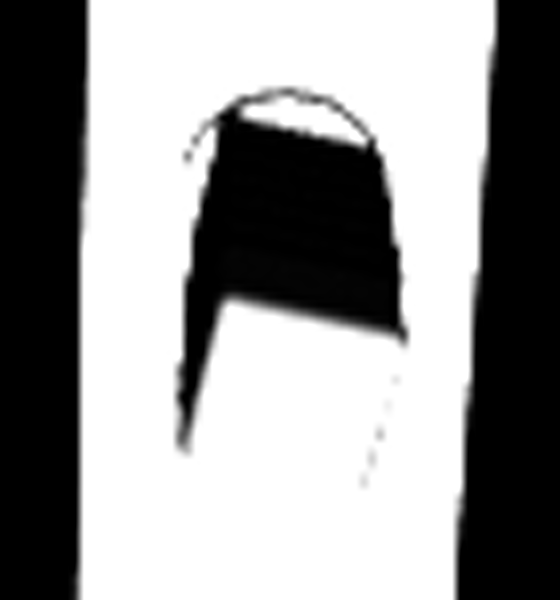

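The crop shows handle top corners at (225,295), (407,335), (362,488), (182,448), and the guard arc topping at (285,90).

```bash
python3 - <<'E'
from h import *
np.set_printoptions(precision=1,suppress=True)
W=load("w2.png"); q=lambda x,y:(230+(x+.5)/8-.5,200+(y+.5)/8-.5)
f=np.array([onz(W,*q(*p),130)[:2] for p in[(225,295),(407,335),(362,488),(182,448)]]);print(f,f.mean(0))
for a,b in((0,1),(1,2),(2,3),(3,0)): d=f[b]-f[a]; print(np.linalg.norm(d),np.degrees(np.arctan2(d[1],d[0])))
print("guard far edge (y should be bore-16)",onz(W,*q(285,90),66))
e=[onz(W,*q(*p),60)[:2] for p in[(88,0),(80,600),(495,0),(457,600)]];print(e)
print(load("scene0.png")[0].shape)
S=load("scene0.png"); print(onz(W,414*.64-.5,331*.64,66))
print("stand front corner",[onz(W,x*.64,y*.64,60)[:2] for x,y in((377,309),(455,312))])
plan([((546,-184,200),Rt(-11)),((546,-184,150),Rt(-11))])
E
```

```text
[[ 539.2 -169.8]
 [ 561.1 -173.9]
 [ 557.  -194.5]
 [ 534.9 -190.3]] [ 548.  -182.1]
22.296252631111585 -10.461090551369205
21.083487824892586 -101.03299156170482
22.538181608776892 169.18753126413222
20.94909400325224 78.30273653708396
guard far edge (y should be bore-16) [ 547.4 -166.9   66. ]
[array([ 517.8, -156.5]), array([ 519.6, -257.4]), array([ 577.7, -153.4]), array([ 579.8, -254. ])]
(384, 512, 3)
[ 546.6 -168.2   66. ]
stand front corner [array([ 518.5, -154.2]), array([ 577.4, -153.6])]
[[0.06,0.22,-0.52,-0.02,0.92,-0.08],[0.1,0.22,-0.51,-0.02,0.92,-0.08],[0.14,0.23,-0.5,-0.02,0.92,-0.08],[0,0.63,-0,0,0,0],[0,0.63,-0,0,0,0]]
```

{"api": "apply_moves", "payload": {"commands": [[[0.08, 0.22, -0.5, 0, 0.92, -0.08], [0.12, 0.22, -0.48, 0, 0.92, -0.08], [0.16, 0.23, -0.47, 0, 0.92, -0.08], [0, 0.6, 0, 0, 0, 0], [0, 0, 0, 0, 0, 0]]]}}

```text
clock: 2.92
eef_pos: [546.8, -171.6, 174.8]
tool_rot: [-1.556, 0.003, -0.191]
force: [-0.3, 1.3, -0.5]
width: 85.4
```

```bash
python3 -c "
from h import *
s,p,r=pose();print(p,s['tool_rot'])
plan([((547.5,-182.5,145),Rt(-10.8)),((547.5,-182.5,78),Rt(-10.8))],step=24)"
```

```text
[ 546.78052581 -171.55469275  174.7827956 ] [-1.55581759  0.00332448 -0.19063341]
[[0.04,0.37,-0.14,-0.09,-0.01,-0.02],[0.04,0.37,-0.14,-0.09,-0.01,-0.02],[-0,0.56,-0,0,0,0],[-0,0.56,-0,0,0,0],[-0,0.56,-0,0,0,0]]
```

{"api": "apply_moves", "payload": {"commands": [[[0.04, 0.35, -0.16, -0.09, 0, 0], [0.04, 0.35, -0.16, -0.09, 0, 0], [0, 0, 0, 0, 0, 0]]]}}

```text
clock: 3.17
eef_pos: [547.0, -178.5, 147.2]
tool_rot: [-1.568, 0.006, -0.182]
force: [-0.8, 0.9, 0.4]
width: 85.4
```

```bash
python3 -c "
from h import *
s,p,r=pose();print(p,s['tool_rot'])
plan([((547.5,-182.5,78),Rt(-10.8))],step=24)"
```

```text
[ 546.98619464 -178.46012217  147.20694726] [-1.56752922  0.0055509  -0.18241918]
[[0.01,0.58,-0.03,-0.01,0.02,-0.02],[0.01,0.58,-0.03,-0.01,0.02,-0.02],[0.01,0.58,-0.03,-0.01,0.02,-0.02]]
```

{"api": "apply_moves", "payload": {"commands": [[[0.01, 0.58, -0.05, 0, 0.02, 0], [0.01, 0.58, -0.05, 0, 0.02, 0], [0.01, 0.58, -0.04, 0, 0.02, 0], [0, 0, 0, 0, 0, 0]]]}}

```text
clock: 3.5
eef_pos: [550.1, -176.0, 81.2]
tool_rot: [-1.561, 0.001, -0.177]
force: [-0.7, 1.1, -0.7]
width: 85.6
```

```bash
python3 -c "
from h import *
s,p,r=pose();print(p,s['tool_rot'],s['force'])"
```

```text
[ 550.05930273 -176.01648549   81.21137907] [-1.56123966e+00  7.58058048e-04 -1.76959972e-01] [-0.72747698  1.08163033 -0.72231575]
```

{"api": "apply_moves", "payload": {"commands": [[[-0.03, 0.06, -0.17, -0.1, 0.04, 0], [0, 0, -0.02, 0, 0, 0], [0, 0, 0, 0, 0, 0]]]}}

```text
clock: 3.75
eef_pos: [549.0, -180.9, 82.4]
tool_rot: [-1.568, -0.001, -0.176]
force: [0.7, 0.2, 1.2]
width: 85.2
```

{"api": "apply_moves", "payload": {"commands": [[[-0.04, 0.12, -0.05, 0, 0.1, 0], [-0.01, 0.02, -0.02, 0, 0.04, 0], [0, 0, 0, 0, 0, 0]]]}}

```text
clock: 4.0
eef_pos: [548.5, -183.5, 79.9]
tool_rot: [-1.569, -0.007, -0.189]
force: [-0.2, -0.2, -1.2]
width: 85.4
```

{"api": "apply_moves", "payload": {"commands": [[[0, 0, 0, 0, 0, 0], [0, 0, 0, 0, 0, 0], [0, 0, 0, 0, 0, 0], [0, 0, 0, 0, 0, 0], [0, 0, 0, 0, 0, 0], [0, 0, 0, 0, 0, 0], [0, 0, 0, 0, 0, 0], [0, 0, 0, 0, 0, 0]]], "claw": 10}}

```text
clock: 4.67
eef_pos: [548.9, -184.0, 81.2]
tool_rot: [-1.568, -0.009, -0.189]
force: [-0.8, -0.5, 0.9]
width: 23.2
```

```bash
python3 -c "
from h import *
s,p,r=pose();print(p,s['tool_rot'],s['force'],s['torque'],s['width'])"
```

```text
[ 548.93447504 -183.9633406    81.17323662] [-1.56849629 -0.00864515 -0.18933174] [-0.77928986 -0.54173611  0.93173578] [0.06431886 0.05393538 0.02779147] 23.24251330541296
```

```bash
python3 -c "
from h import *
Bs=slot-28.2*rt-1*up; print(Bs)
plan([((548.5,-184,225),Rt(-10.8)),((524,60,230),Rt(14,30)),(Bs+125*n,Rt(14,30))],step=36)"
```

```text
[510.34717103 157.1375018   52.        ]
[[0.01,-0.9,0,-0.01,-0,0.02],[0,-0.9,0,-0.01,-0,0.02],[0,-0.9,0,-0.01,-0,0.02],[-0,-0.9,-0,-0.01,-0,0.02],[-0.22,-0.02,0.73,0.74,-0.61,0.16],[-0.18,0.03,0.74,0.74,-0.61,0.16],[-0.14,0.09,0.75,0.74,-0.61,0.16],[-0.1,0.14,0.75,0.74,-0.61,0.16]]
[[-0.06,0.18,0.74,0.74,-0.61,0.16],[-0.01,0.23,0.73,0.74,-0.61,0.16],[0.03,0.28,0.71,0.74,-0.61,0.16],[0.07,0.32,0.69,0.74,-0.61,0.16],[0.09,0.65,-0.04,0,0,0],[0.09,0.65,-0.04,0,0,0],[0.09,0.65,-0.04,0,0,0]]
```

{"api": "apply_moves", "payload": {"commands": [[[0, -0.3, 0, 0, 0, 0], [0, -0.7, 0, 0, 0, 0], [0, -0.9, 0, 0, 0, 0], [0, -0.9, 0, 0, 0, 0], [0, -0.8, 0, 0, 0, 0], [0, 0, 0, 0, 0, 0]]]}}

```text
clock: 5.17
eef_pos: [547.3, -184.9, 231.6]
tool_rot: [-1.57, -0.006, -0.191]
force: [0.6, -0.3, -1.5]
width: 23.5
```

{"api": "apply_moves", "payload": {"commands": [[[-0.22, -0.02, 0.73, 0.74, -0.61, 0.16], [-0.18, 0.03, 0.74, 0.74, -0.61, 0.16], [-0.14, 0.09, 0.75, 0.74, -0.61, 0.16], [-0.1, 0.14, 0.75, 0.74, -0.61, 0.16], [-0.06, 0.18, 0.74, 0.74, -0.61, 0.16], [-0.01, 0.23, 0.73, 0.74, -0.61, 0.16], [0.03, 0.28, 0.71, 0.74, -0.61, 0.16], [0.07, 0.32, 0.69, 0.74, -0.61, 0.16]]]}}

```text
clock: 5.83
eef_pos: [521.2, 61.1, 246.6]
tool_rot: [-1.041, -0.024, 0.256]
force: [0.2, 0.2, -1.6]
width: 23.6
```

```bash
python3 -c "
from h import *
s,p,r=pose();print(p,s['tool_rot'],s['force'],s['width'],s['qpos'],Rt(14,30).as_euler('xyz'))
Bs=slot-28.2*rt-1*up
plan([(Bs+115*n,Rt(14,30))],step=36)"
```

```text
[521.15372305  61.12859963 246.57730038] [-1.04096257 -0.02433694  0.25579389] [ 0.19716503  0.24951524 -1.57079115] 23.642704592458102 [ 0.08484941  0.55355217  0.09691749  1.78358207 -0.60905048  1.11114684
  0.79629426] [-1.04719755  0.          0.2443461 ]
[[0.09,0.85,-0.13,-0.02,0.08,0.06],[0.1,0.85,-0.12,-0.02,0.08,0.06],[0.1,0.85,-0.12,-0.02,0.08,0.06]]
```

{"api": "apply_moves", "payload": {"commands": [[[0.09, 0.85, -0.13, -0.02, 0.08, 0.06], [0.1, 0.85, -0.12, -0.02, 0.08, 0.06], [0.1, 0.8, -0.12, -0.02, 0.08, 0.06], [0, 0, 0, 0, 0, 0], [0, 0, 0, 0, 0, 0]]]}}

```text
clock: 6.25
eef_pos: [524.7, 105.9, 152.1]
tool_rot: [-1.043, -0.003, 0.251]
force: [0.3, 0.3, 0.4]
width: 23.3
```

```bash
cat >> h.py <<'E'
def rep():
    s,p,r=pose(); tip=p+r.as_matrix()[:,1]*71; d=tip-slot
    print("tcp",p.round(1),"rot",np.round(s['tool_rot'],3),"F",np.round(s['force'],1),"tip rel slot r,u,n",[round(float(d@v),1) for v in(rt,up,n)],"rotErr deg",(r.inv()*Rt(14,30)).as_rotvec(degrees=True).round(1),s['clock'],s['width'])
    return p,r,tip
E
python3 -c "
from h import *
rep()
c=cap('wrist','w3.png'); p,r,tip=rep()
print(proj(c,tip),proj(c,slot-28.2*rt-5*n))
cv2.imwrite('pics/w3b.png',cv2.resize(c[0][100:340,120:400],(800,686))[:600,:,::-1])"
```

```text
tcp [524.7 105.9 152.1] rot [-1.043 -0.003  0.251] F [0.3 0.3 0.4] tip rel slot r,u,n [-26.7, 3.3, 42.3] rotErr deg [-0.2  0.4 -0. ] 6.25 23.289330272133878
tcp [524.4 106.  152.2] rot [-1.043 -0.003  0.252] F [-0.7  0.3 -1.4] tip rel slot r,u,n [-27.0, 3.5, 42.4] rotErr deg [-0.3  0.5 -0.1] 6.3 23.778215054546628
[254.30064923 200.4312666 ] [253.01367485 188.91966234]
```

View pics/w3b.png

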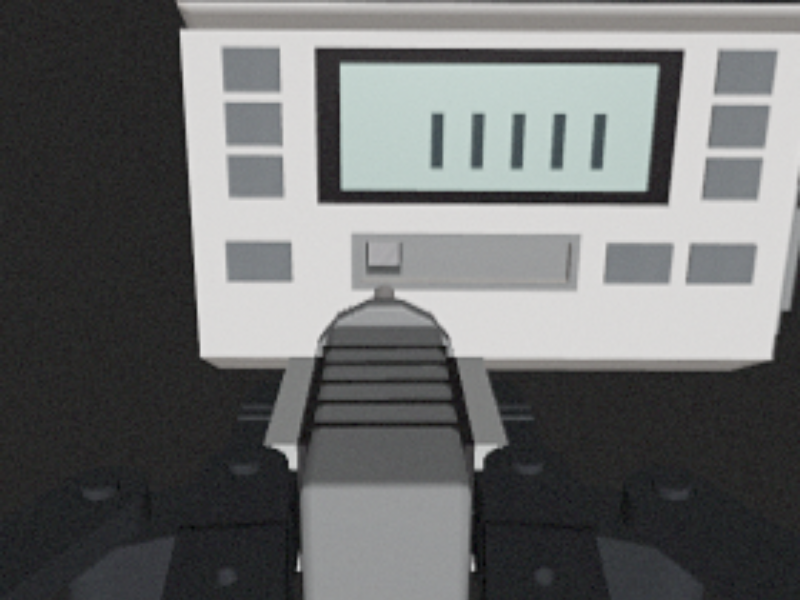

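The pin tip is at crop (384,291), within about 1 px of the prediction, so the grasp geometry is right. The well is at about x 367–403, y 238–272.

```bash
python3 - <<'E'
from h import *
W=load("w3.png"); q=lambda x,y:(120+(x+.5)/2.857-.5,100+(y+.5)/2.857-.5)
for nm,p,dep in (("well",(384,255.5),5),("wellTL",(366,238),5),("wellBR",(402,273),5),("slotL",(353,262),0),("slotR",(578,262),0),("slotT",(440,234),0),("slotB",(440,289),0)):
    b=onplane(W,*q(*p),slot-dep*n,n)-slot; print(nm,[round(float(b@v),1) for v in(rt,up,n)])
print(W[0][178:202,246:262].astype(int).mean(2).astype(int))
E
```

```text
well [-27.2, -0.2, -5.0]
wellTL [-33.3, 6.0, -5.0]
wellBR [-20.9, -6.4, -5.0]
slotL [-37.6, -1.1, 0.0]
slotR [38.4, -0.6, 0.0]
slotT [-8.5, 8.8, -0.0]
slotB [-8.0, -10.5, 0.0]
[[217 216 215 217 217 217 217 217 215 217 218 215 217 215 216 216]
 [218 216 218 218 218 218 217 219 219 217 217 217 217 217 218 218]
 [215 216 214 215 214 217 216 216 217 218 216 217 216 217 215 216]
 [193 194 194 193 193 198 200 200 200 198 199 197 198 198 197 196]
 [153 152 151 153 153 152 147 150 147 147 151 149 152 149 152 148]
 [153 156 155 155 154 157 154 155 155 156 156 154 155 154 155 156]
 [155 158 135 162 158 160 158 158 157 157 157 160 159 156 147 153]
 [154 160  88 175 169 172 167 168 170 168 169 170 167 146 116 153]
 [153 160  81 176 171 169 168 172 168 171 169 168 165 146 115 155]
 [155 160  82 178 169 167 167 168 169 171 168 163 166 145 115 155]
 [153 157  83 177 169 168 169 168 173 169 166 163 169 146 111 157]
 [154 159  83 176 168 167 166 171 169 165 163 165 172 145 114 156]
 [151 160  84 177 170 169 170 170 168 164 165 171 172 148 115 155]
 [151 158  90 180 173 171 174 170 167 166 169 175 174 151 122 154]
 [154 159  92 164 161 163 162 157 159 160 163 163 159 129 132 157]
 [151 156 100  85  80  79  79  79  81  86  84  89  87  85 127 156]
 [152 159 104  90  87  87  85  85  90  85  88  87  86  88 135 153]
 [154 158 119 106 106 108 107 108 104 101 107 102 103 103 138 156]
 [152 159 147 144 147 149 146 142 146 144 145 143 144 141 151 155]
 [154 159 160 160 160 161 160 161 159 161 160 162 163 162 160 162]
 [148 154 155 157 154 157 154 159 155 154 157 159 159 159 157 158]
 [154 153 151 149 149 152 147 144 140 143 146 152 152 152 149 152]
 [156 154 153 154 157 144 131 120 128 127 131 148 155 152 154 152]
 [183 183 182 186 190 107 108 119 127 128 122 124 185 185 181 180]]
```

{"api": "apply_moves", "payload": {"commands": [[[0, 0.3, -0.1, -0.05, 0.1, 0], [0, 0.4, 0, 0, 0, 0], [0, 0.25, 0, 0, 0, 0], [0, 0, 0, 0, 0, 0]]]}}

```text
clock: 6.63
eef_pos: [525.5, 116.3, 122.7]
tool_rot: [-1.054, -0.01, 0.238]
force: [0.5, -0.3, -1.2]
width: 23.2
```

```bash
python3 -c "
from h import *
c=cap('wrist','w4.png'); p,r,tip=rep()
print(proj(c,tip),proj(c,slot-27.2*rt-.5*up-5*n))
g=c[0].astype(int).mean(2).astype(int); u,v=proj(c,tip).astype(int); print(u,v); print(g[v-16:v+8,u-12:u+14])"
```

```text
tcp [526.2 115.7 123.4] rot [-1.054 -0.011  0.238] F [-0.3 -1.  -0.1] tip rel slot r,u,n [-21.9, -4.0, 12.9] rotErr deg [ 0.4 -0.   0.7] 6.6833 23.19733784530234
[255.44612096 201.4899742 ] [249.05721644 191.10008385]
255 201
[[148 157 156 158 157 157 158 155 157 158 157 156 154 149 158 155 154 156
  155 154 155 155 155 157 154 155]
 [115 165 165 167 165 165 164 165 167 167 166 163 152 113 155 154 157 155
  156 156 155 158 152 156 155 154]
 [ 70 170 172 168 165 168 170 168 171 172 169 166 153  94 156 158 154 155
  154 153 154 157 152 153 156 155]
 [ 73 170 171 165 166 167 168 171 170 166 164 165 157  99 151 156 158 155
  153 156 157 155 156 158 156 155]
 [ 67 174 167 169 169 168 172 171 166 167 166 168 160  96 155 154 156 154
  153 154 155 154 158 153 155 157]
 [ 61 170 168 168 168 169 172 170 165 164 165 169 160 100 154 154 156 155
  156 158 155 153 153 157 152 154]
 [ 62 169 169 168 166 170 169 165 163 164 165 171 161 100 153 156 152 156
  154 156 154 156 155 155 154 154]
 [ 64 168 168 169 170 170 170 166 163 166 173 169 163 100 155 156 153 154
  156 155 157 156 157 153 154 157]
 [
[... 1042 characters left out ...]
51 149 150
  148 149 151 150 146 147 147 148]
 [152 152 154 154 156 155 148 129  96 109 117 123 123 124 110 145 153 157
  155 152 153 153 152 151 152 149]
 [162 165 168 169 150 142 113  93  75  86  89  95 108 107 104 107 125 143
  144 159 172 170 168 166 168 167]
 [201 205 189 181 122  82  83  83  83  83  87  87  84  84  84  84  84  83
   95 152 190 200 208 207 208 206]
 [213 210 152  85  81  94 104 101 101 103 104 103 104 105 101 102 107 107
   91  77 110 178 208 218 221 220]
 [145  79  78  96 111 130 143 143 144 145 147 149 145 146 149 147 150 149
  128 104  84  74 109 175 205 215]
 [ 76 102 112 141 155 166 165 167 165 167 168 168 168 168 167 168 168 168
  169 149 124 102  86  77 108 175]]
```

{"api": "apply_moves", "payload": {"commands": [[[-0.1, 0, 0.08, 0, 0, 0.1], [0, 0, 0, 0, 0, 0]]]}}

```text
clock: 6.85
eef_pos: [522.7, 116.0, 127.1]
tool_rot: [-1.056, -0.005, 0.241]
force: [-0.5, 0.6, -0.9]
width: 22.9
```

```bash
python3 -c "
from h import *
rep()"
```

```text
tcp [522.7 116.  127.1] rot [-1.056 -0.005  0.241] F [-0.5  0.6 -0.9] tip rel slot r,u,n [-25.7, -1.2, 15.5] rotErr deg [ 0.5 -0.   0.4] 6.85 22.94632378433439
```

{"api": "apply_moves", "payload": {"commands": [[[0, 0.2, 0.01, 0.05, 0, 0.05], [0, 0.15, 0, 0, 0, 0], [0, 0, 0, 0, 0, 0], [0, 0, 0, 0, 0, 0]]]}}

```text
clock: 7.18
eef_pos: [522.5, 122.7, 116.1]
tool_rot: [-1.053, -0.005, 0.242]
force: [0.1, 0.2, -0.7]
width: 23.2
```

```bash
python3 -c "
from h import *
c=cap('wrist','w5.png'); p,r,tip=rep()
u,v=proj(c,tip); print(u,v,proj(c,slot-27.2*rt-.5*up-5*n)); u,v=int(u),int(v)
cv2.imwrite('pics/w5b.png',cv2.resize(c[0][v-35:v+25,u-40:u+40],(640,480),interpolation=cv2.INTER_CUBIC)[:,:,::-1])"
```

```text
tcp [522.3 122.7 116.1] rot [-1.053 -0.005  0.242] F [-0.2  0.4 -0.8] tip rel slot r,u,n [-24.5, -0.8, 2.6] rotErr deg [0.3 0.  0.3] 7.2333 23.39392664596028
254.45392615988962 200.5830923525419 [251.18846675 197.40537922]
```

View pics/w5b.png

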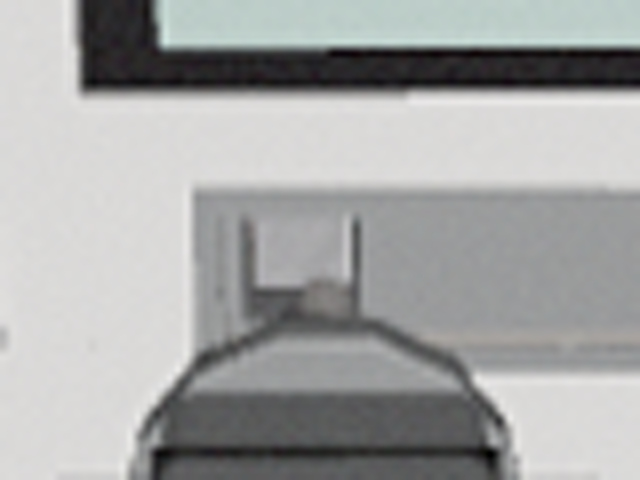

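The tip is at crop (325,300) and the well spans x 243–358, so the pin is about 2.5 mm too far right. I'll check the up-slope offset numerically.

```bash
python3 -c "
from h import *
c=load('w5.png'); print(c[0][188:210,242:262].astype(int).mean(2).astype(int))
p,r,tip=rep()
for d in(-3,0,3): print(proj(c,tip+d*up))
for d in(-6,0,6): print(proj(c,slot-27.2*rt+d*up-5*n))
print(proj(c,tip+3*rt),proj(c,tip-3*rt))
"
```

```text
[[183 185 184 182 185 184 181 185 184 184 185 184 184 187 183 184 184 183
  185 184]
 [152 152 152 151 154 151 150 151 151 151 151 152 152 154 152 152 152 151
  151 151]
 [155 153 153 156 153 156 153 156 155 154 155 153 154 155 155 153 154 155
  154 152]
 [157 157 148 155 157 157 157 158 156 156 156 157 156 160 156 164 151 156
  154 158]
 [155 156 127 145 162 166 164 163 163 166 164 165 167 163 161 182 119 155
  157 155]
 [158 155 109 125 172 172 167 168 170 169 167 172 170 168 164 186  82 155
  158 153]
 [153 157 110 122 169 170 165 168 169 171 170 171 169 164 165 187  85 153
  156 157]
 [155 156 110 107 172 168 168 169 167 170 169 168 166 163 165 189  88 153
  157 154]
 [154 158 106 108 170 170 169 167 170 170 170 167 163 163 167 189  84 153
  153 157]
 [157 158 111 111 170 169 169 169 168 169 166 163 164 166 172 190  86 154
  156 155]
 [153 159 109 111 171 169 167 170 172 167 165 165 164 173 172 190  92 153
  155 155]
 [153 158 112 107 171 172 175 174 172 170 160 154 152 159 167 182 101 158
  154 157]
 [153 160 110 106 160 162 164 164 162 158 134 116 123 123 143 138  96 157
  155 
[... 450 characters left out ...]
4  83  91 102 104 102 104 104 106 105 101 101 104 103
  104  88]
 [113 116  78  82  96 108 130 145 141 147 142 146 145 145 147 146 148 147
  153 131]
 [ 75  78 104 109 142 154 166 164 166 166 167 167 168 170 171 168 169 167
  171 170]
 [102 110 152 153 162 159 154 155 154 154 153 154 156 153 154 156 155 153
  155 158]]
tcp [522.3 122.7 116.1] rot [-1.053 -0.005  0.242] F [-0.2  0.4 -0.8] tip rel slot r,u,n [-24.5, -0.8, 2.6] rotErr deg [0.3 0.  0.3] 7.2333 23.39392664596028
[254.45408277 204.07014002]
[254.45392616 200.58309235]
[254.45376836 197.06958822]
[251.21051804 203.60230468]
[251.1864474 196.8378944]
[251.1620214  189.97362094]
[258.14293971 200.57483672] [250.76422025 200.59134953]
```

{"api": "apply_moves", "payload": {"commands": [[[-0.075, 0, 0.03, 0.03, 0, 0.05], [0, 0, 0, 0, 0, 0]]]}}

```text
clock: 7.4
eef_pos: [518.8, 123.1, 116.5]
tool_rot: [-1.05, -0.0, 0.245]
force: [0.5, 0.0, -0.7]
width: 23.4
```

```bash
python3 -c "
from h import *
c=cap('wrist','w6.png'); rep(); print(c[0][188:208,242:264].astype(int).mean(2).astype(int))"
```

```text
tcp [519.2 123.  116.5] rot [-1.05e+00 -1.00e-03  2.44e-01] F [-0.2  0.3 -0.7] tip rel slot r,u,n [-27.8, 0.5, 2.5] rotErr deg [0.2 0.  0. ] 7.45 23.198887376914545
[[218 217 218 218 217 218 217 218 218 217 217 217 217 219 217 217 218 216
  219 218 218 217]
 [219 212 213 214 212 214 213 213 212 213 213 213 213 213 214 213 212 213
  214 216 217 215]
 [216 184 183 183 185 185 182 184 184 184 185 185 184 184 182 184 182 182
  193 194 195 195]
 [206 153 151 151 151 152 154 151 154 150 154 152 150 152 154 152 151 151
  152 150 152 150]
 [207 158 154 153 153 154 156 155 155 156 154 156 154 154 153 154 154 153
  155 155 158 156]
 [209 156 152 151 157 156 157 144 157 157 159 156 156 159 156 156 156 156
  159 158 145 151]
 [207 157 154 154 151 156 156  90 163 165 165 163 162 163 164 165 166 164
  164 165 107 119]
 [209 156 154 155 145 156 161  54 171 174 169 167 169 169 167 171 171 167
  164 169  93  99]
 [207 156 153 155 143 151 159  55 186 170 166 168 170 168 170 169 169 166
  164 169  97  98]
 [209 157 153 156 144 157 159  51 186 172 166 169 167 170 172 168 168 165
  162 176  95 102]
 [208
[... 225 characters left out ...]
5 118 121 122 134 156 168 169
  171 174  94  99]
 [221 157 153 153 145 156 156 100 181 116 114 118 127 124 120 130 171 176
  172 175 105  98]
 [221 159 150 156 143 155 163 101 154  99 114 123 130 125 125 113 162 162
  156 158 107 100]
 [222 157 153 155 143 156 157 110  76  90 111 117 124 127 123 113  88  83
   86  84  85 109]
 [223 160 153 153 145 146 148  88  68  77  89  87  92 109 114 104  85  90
   93  91  84 133]
 [223 159 156 151 133 111  86  82  86  80  86  84  90  83  86  81  89  86
   86  85  83 131]
 [214 152 142 108  81  86  92 103 104 102 106 105 104 106 103 106 106 104
  110  89  85  99]
 [148 106  78  84  90 113 128 142 142 144 146 145 143 147 146 146 149 148
  150 126 107  88]]
```

{"api": "apply_moves", "payload": {"commands": [[[0.02, 0.15, -0.01, 0, 0, 0], [0, 0.12, 0, 0, 0, 0], [0, 0, 0, 0, 0, 0]]]}}

```text
clock: 7.7
eef_pos: [519.1, 128.2, 106.3]
tool_rot: [-1.05, -0.002, 0.244]
force: [-0.7, -0.7, -1.3]
width: 23.4
```

```bash
python3 -c "
from h import *
c=cap('wrist','w7.png'); rep(); print(c[0][192:208,242:266].astype(int).mean(2).astype(int))"
```

```text
tcp [519.2 128.1 106.5] rot [-1.051 -0.002  0.244] F [ 0.4  0.3 -0.5] tip rel slot r,u,n [-26.4, -0.3, -8.6] rotErr deg [0.2 0.  0.1] 7.75 23.70850336809051
[[213 213 213 212 214 213 214 213 212 212 212 213 213 212 213 213 213 213
  213 215 216 216 217 217]
 [185 184 184 185 183 184 184 183 183 183 183 184 184 184 184 183 184 184
  183 194 194 194 195 194]
 [150 151 151 151 150 151 151 151 151 153 150 153 150 151 152 154 149 151
  153 149 151 151 151 152]
 [154 152 156 153 156 153 154 155 155 156 153 155 158 154 152 153 155 153
  156 153 155 154 154 153]
 [156 154 153 153 154 150 155 155 156 157 154 156 155 154 155 158 154 155
  148 151 155 156 155 156]
 [153 156 152 156 149 122 163 165 166 163 164 163 164 164 167 165 161 164
  142 118 153 154 151 155]
 [157 154 154 156 135  68 170 174 170 167 169 170 167 174 170 166 167 163
  156  75 152 156 155 155]
 [154 154 143 157 138  77 170 170 168 170 165 163 154 162 167 165 167 167
  158  79 153 154 154 153]
 [154 154 142 155 132  74 173 169 172 161 139 120 121 120 138 159 166 169
  158  78 152 155 154 154]
 [153 154 146 157 139  72 172 170 166 111 111 119 128 125 121 129 166 173
  158  78 155 155 155 156]
 [153 156 140 155 136  43 168 174 150  94 112 122 130 125 121 109 171 176
  158  79 151 157 154 153]
 [151 154 146 156 138  52 173 166 141  92 107 119 123 125 123 111 162 169
  163  80 156 156 155 154]
 [154 155 145 158 137  66 159 128 102  75  89  93  90 108 107 101 115 140
  151  85 151 156 154 156]
 [155 155 146 148 125  77  79  82  87  86  88  90  85  86  89  90  83  87
   86  74 126 144 150 155]
 [148 150 133 114  80  86  91 102 103 104 103 103 104 105 101 102 106 103
  108  87  85  94 125 145]
 [109 107  78  84  98 111 130 142 144 145 146 146 147 146 148 147 145 146
  149 127 105  88  82  95]]
```

Pin centred in the well. Pushing down.

{"api": "apply_moves", "payload": {"commands": [[[0, 0.13, 0, 0, 0, 0], [0, 0.1, 0, 0, 0, 0], [0, 0.05, 0, 0, 0, 0]]]}}

```text
clock: 8.0
eef_pos: [518.6, 133.2, 96.5]
tool_rot: [-1.051, -0.003, 0.243]
force: [-0.5, -6.1, 11.0]
width: 23.1
```

```bash
python3 -c "
from h import *
rep()"
```

```text
tcp [518.6 133.2  96.5] rot [-1.051 -0.003  0.243] F [-0.5 -6.1 11. ] tip rel slot r,u,n [-25.7, -0.9, -19.8] rotErr deg [0.2 0.  0.2] 8.0 23.11958883660797
```

Fully down (about 12 N, tip at −19.8). Sliding along tool +x while pressing.

{"api": "apply_moves", "payload": {"commands": [[[0.08, 0.04, 0, 0, 0, 0], [0.12, 0.04, 0, 0, 0, 0], [0.12, 0.04, 0, 0, 0, 0]]]}}

```text
clock: 8.25
eef_pos: [532.0, 136.4, 96.3]
tool_rot: [-1.05, -0.006, 0.24]
force: [-1.7, -5.4, 11.9]
width: 23.6
```

```bash
python3 -c "
from h import *
rep()"
```

```text
tcp [532.  136.4  96.3] rot [-1.05  -0.006  0.24 ] F [-1.7 -5.4 11.9] tip rel slot r,u,n [-11.7, -1.0, -19.9] rotErr deg [ 0.2 -0.1  0.4] 8.25 23.635551369576884
```

{"api": "apply_moves", "payload": {"commands": [[[0.15, 0.04, 0, 0, 0.03, 0.03], [0.18, 0.04, 0, 0, 0.03, 0.03], [0.18, 0.04, 0.01, 0, 0, 0], [0.18, 0.04, 0, 0, 0, 0], [0.12, 0.04, 0, 0, 0, 0]]]}}

```text
clock: 8.67
eef_pos: [565.6, 144.8, 96.4]
tool_rot: [-1.048, -0.003, 0.234]
force: [-0.4, -5.0, 10.1]
width: 23.9
```

```bash
python3 -c "
from h import *
rep()"
```

```text
tcp [565.6 144.8  96.4] rot [-1.048 -0.003  0.234] F [-0.4 -5.  10.1] tip rel slot r,u,n [23.0, -0.9, -19.9] rotErr deg [ 0.1 -0.4  0.5] 8.6667 23.85122198880851
```

{"api": "apply_moves", "payload": {"commands": [[[0.08, 0.04, 0, 0, -0.05, 0.05], [0.08, 0.04, 0, 0, -0.05, 0.05], [0.08, 0.04, 0, 0, 0, 0], [0.1, 0.04, 0, 0, 0, 0]]]}}

```text
clock: 9.0
eef_pos: [573.8, 146.7, 95.9]
tool_rot: [-1.045, 0.008, 0.252]
force: [-9.2, -11.2, 18.0]
width: 23.3
```

```bash
python3 -c "
from h import *
rep()"
```

```text
tcp [573.8 146.7  95.9] rot [-1.045  0.008  0.252] F [ -9.2 -11.2  18. ] tip rel slot r,u,n [30.1, -0.9, -20.2] rotErr deg [-0.1  0.1 -0.6] 9.0 23.28163921733122
```

{"api": "apply_moves", "payload": {"commands": [[[0.1, 0.03, 0, 0, 0, 0], [0.1, 0.03, 0, 0, 0, 0]]]}}

```text
clock: 9.17
eef_pos: [574.7, 146.6, 96.0]
tool_rot: [-1.041, 0.02, 0.257]
force: [-6.5, -8.2, 13.4]
width: 23.4
```

```bash
python3 -c "
from h import *
c=cap('wrist','w8.png');rep()
S=cap('scene','s8.png')
A=cv2.resize(c[0][100:340,120:400],(466,400)); B=cv2.resize(S[0][140:230,280:370],(400,400),interpolation=cv2.INTER_CUBIC)[:,:330]
cv2.imwrite('pics/m8.png',np.hstack([A,B])[:,:,::-1])"
```

```text
tcp [574.7 146.7  95.9] rot [-1.041  0.02   0.257] F [-7.3 -9.2 15.3] tip rel slot r,u,n [30.1, -0.8, -20.1] rotErr deg [-0.4  0.1 -1.4] 9.2167 23.219028413970296
```

View pics/m8.png

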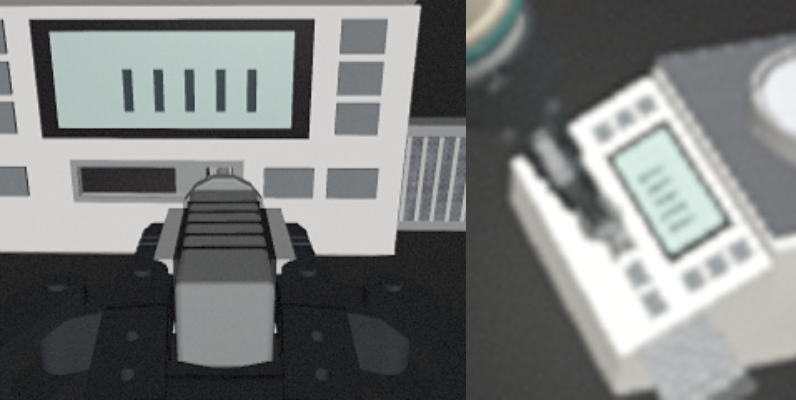

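The left half shows the slide out to the right with the filter exposed, the slot dark where it left, and the pin in the well at the slot's right end. The right half shows the end plate out. Tip did not move with a further push, so it's at the stop. Retracting square to the console.

{"api": "apply_moves", "payload": {"commands": [[[-0.05, -0.05, 0, 0, 0, 0], [-0.02, -0.15, 0, 0, 0, 0], [0, -0.25, 0, 0, 0, 0], [0, -0.4, 0, 0, 0, 0], [0, -0.7, 0, 0, 0, 0], [0, -0.8, 0, 0, 0, 0]]]}}

```text
clock: 9.77
eef_pos: [580.6, 102.4, 176.2]
tool_rot: [-1.034, 0.032, 0.263]
force: [0.7, 0.1, -1.2]
width: 23.6
```

```bash
python3 -c "
from h import *
rep()
c=cap('wrist','w9.png'); S=cap('scene','s9.png')
for nm in('s9.png',):
    A=cv2.resize(S[0][140:230,280:370],(400,400),interpolation=cv2.INTER_CUBIC)
cv2.imwrite('pics/m9.png',np.hstack([A,cv2.resize(c[0][60:300,160:400],(400,400))])[:,:,::-1])
plan([((562,40,235),Rt(8,20)),((549,-140,228),Rt(-10.8)),((548.5,-184,225),Rt(-10.8))],step=36)"
```

```text
tcp [580.6 102.4 176.2] rot [-1.034  0.032  0.263] F [ 0.7  0.1 -1.2] tip rel slot r,u,n [24.1, 1.3, 71.7] rotErr deg [-0.7 -0.  -2.1] 9.7667 23.581694929326062
[[-0.32,-0.61,-0.13,-0.69,0.37,-0.27],[-0.3,-0.6,-0.18,-0.69,0.37,-0.27],[-0.28,-0.6,-0.23,-0.69,0.37,-0.27],[-0.16,-0.22,-0.7,-0.66,0.62,-0.11],[-0.12,-0.18,-0.72,-0.66,0.62,-0.11],[-0.08,-0.14,-0.73,-0.66,0.62,-0.11],[-0.04,-0.1,-0.74,-0.66,0.62,-0.11],[0.01,-0.06,-0.75,-0.66,0.62,-0.11]]
[[0.05,-0.01,-0.75,-0.66,0.62,-0.11],[0.1,0.04,-0.54,0,0,0],[0.1,0.04,-0.54,0,0,0]]
```

View pics/m9.png

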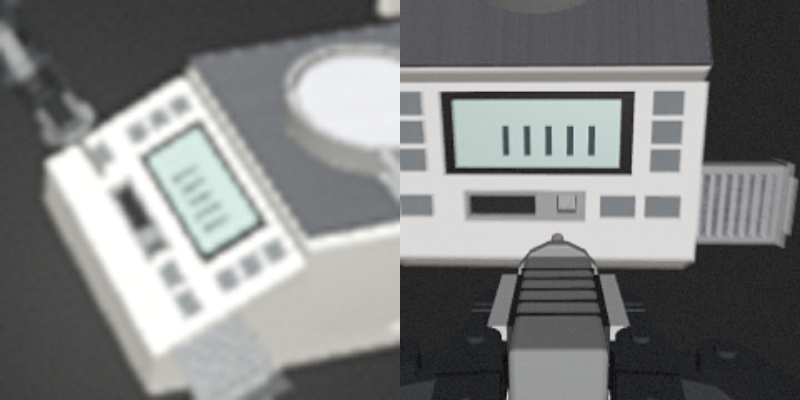

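The slide stayed out after the pin left: filter exposed, button now at the slot's right end (567,203).

{"api": "apply_moves", "payload": {"commands": [[[-0.32, -0.61, -0.13, -0.69, 0.37, -0.27], [-0.3, -0.6, -0.18, -0.69, 0.37, -0.27], [-0.28, -0.6, -0.23, -0.69, 0.37, -0.27], [-0.16, -0.22, -0.7, -0.66, 0.62, -0.11], [-0.12, -0.18, -0.72, -0.66, 0.62, -0.11], [-0.08, -0.14, -0.73, -0.66, 0.62, -0.11], [-0.04, -0.1, -0.74, -0.66, 0.62, -0.11], [0.01, -0.06, -0.75, -0.66, 0.62, -0.11]]]}}

```text
clock: 10.53
eef_pos: [546.7, -110.0, 228.8]
tool_rot: [-1.524, 0.01, -0.142]
force: [-0.3, -0.7, -1.2]
width: 23.4
```

{"api": "apply_moves", "payload": {"commands": [[[0.05, -0.01, -0.75, -0.66, 0.62, -0.11], [0.1, 0.04, -0.5, 0, 0, 0], [0.1, 0.04, -0.5, 0, 0, 0], [0, 0, 0, 0, 0, 0]]]}}

```text
clock: 10.87
eef_pos: [541.7, -184.2, 224.0]
tool_rot: [-1.589, 0.004, -0.2]
force: [0.5, -1.4, 0.0]
width: 23.6
```

```bash
python3 -c "
from h import *
W=load('w9.png'); b=onplane(W,260.2-.2,181.8-.2,slot-5*n,n)-slot; print('well now',b@rt,b@up)
s,p,r=pose();print(p,s['tool_rot'],s['clock'])
plan([((548.5,-184,225),Rt(-10.8))],step=30)"
```

```text
well now 27.219651908315512 -1.2546904876598628
[ 541.67770292 -184.17349214  224.00384742] [-1.5885981   0.00430347 -0.20021012] 10.8667
[[0.17,-0.03,0.04,0.2,-0.13,-0.05]]
```

{"api": "apply_moves", "payload": {"commands": [[[0.17, 0.3, 0.04, 0.2, -0.13, -0.05], [0, 0.6, 0, 0, 0, 0], [0, 0.6, 0, 0, 0, 0], [0, 0.3, 0, 0, 0, 0], [0, 0, 0, 0, 0, 0]]]}}

```text
clock: 11.28
eef_pos: [548.7, -180.9, 148.3]
tool_rot: [-1.566, 0.001, -0.188]
force: [-0.5, -0.4, -1.0]
width: 23.6
```

```bash
python3 -c "
from h import *
s,p,r=pose();print(p,s['tool_rot'],s['clock'])
plan([((548.5,-183.3,146),Rt(-10.8))],step=30)"
```

```text
[ 548.74829843 -180.8622696   148.25078405] [-1.56574387e+00  1.47538067e-03 -1.87803856e-01] 11.2833
[[0.01,0.06,-0.06,-0.06,0.01,-0.02]]
```

{"api": "apply_moves", "payload": {"commands": [[[0, 0.1, -0.06, -0.06, 0, 0], [0, 0, 0, 0, 0, 0], [0, 0, 0, 0, 0, 0]]]}}

```text
clock: 11.53
eef_pos: [548.1, -181.4, 143.7]
tool_rot: [-1.57, 0.004, -0.186]
force: [0.3, -0.4, -0.8]
width: 23.4
```

```bash
python3 -c "
from h import *
s,p,r=pose();print(p,s['tool_rot'])
c=cap('wrist','w10.png');S=cap('scene','s10.png');D=cap('side','d10.png')
tip=p+r.as_matrix()[:,1]*71; print(tip,proj(c,tip),proj(S,tip),proj(D,tip))
for C in(c,S,D): print(proj(C,(548,-184,60)))
def cr(C,w): 
    u,v=proj(C,tip).astype(int); return cv2.resize(C[0][v-w:v+w,u-w:u+w],(266,266),interpolation=cv2.INTER_CUBIC)
cv2.imwrite('pics/m10.png',np.hstack([cr(c,40),cr(S,25),cr(D,25)])[:,:,::-1])"
```

```text
[ 548.10548625 -181.42022709  143.71361712] [-1.56983775  0.0036538  -0.18605637]
[ 547.86313395 -181.30535381   72.71412367] [254.93754803 200.89594921] [192.97158628 187.08942002] [276.30145134 166.02016191]
[255.68613194 199.17249634]
[192.35859035 190.48215892]
[276.54403681 168.47769855]
```

View pics/m10.png

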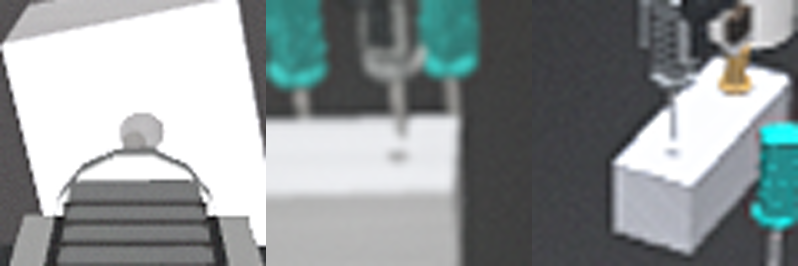

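The wrist crop shows the bore at (142,133) and the pin tip in front of it at (133,140). The scene and side crops show the tip just over the bore. Working out the last offset:

```bash
python3 -c "
from h import *
np.set_printoptions(precision=1,suppress=True)
c=load('w10.png'); q=lambda x,y:(214+x/3.325-.4,160+y/3.325-.4)
print('bore',onz(c,*q(142,133),60), [onz(c,*q(*a),60)[:2] for a in((120.5,133),(163.5,133),(142,113))])
print(c[0][192:208,246:266].astype(int).mean(2).astype(int))
tip=np.array([547.9,-181.3,72.7]); 
for d in((0,0),(-3,0),(3,0),(0,-3),(0,3)): print(d,proj(c,tip+[d[0],d[1],0]))
"
```

```text
bore [ 548.5 -184.5   60. ] [array([ 543. , -183.4]), array([ 553.9, -185.5]), array([ 549.5, -179.2])]
[[255 255 255 255 255 255 255 255 255 255 255 255 255 255 255 255 255 255
  255 255]
 [255 255 255 255 255 255 255 255 255 255 255 255 255 255 255 255 255 255
  255 255]
 [255 255 255 255 255 255 255 245 188 184 185 186 184 208 254 255 255 255
  255 255]
 [255 255 255 255 255 255 191 182 186 188 187 188 187 185 178 255 255 255
  255 255]
 [255 255 255 255 255 194 185 186 187 189 190 192 188 187 182 172 227 255
  255 255]
 [255 255 255 255 226 190 185 189 190 189 193 192 189 191 183 181 166 255
  255 255]
 [255 255 255 255 200 190 186 185 189 190 192 193 192 188 184 180 171 255
  255 255]
 [255 255 255 255 199 189 186 177 175 175 187 190 189 188 184 178 172 237
  255 255]
 [255 255 255 255 199 183 166 162 161 157 168 185 187 186 185 182 171 249
  255 255]
 [255 255 255 255 200 159 162 163 166 161 156 171 191 188 187 182 170 255
  255 255]
 [255 255 255 255 220 156 161 162 164 160 161 160 192 191 187 180 201 255
  255 255]
 [255 255 255 255 253 167 161 162 163 161 153 155 182 183 181 206 255 255
  255 255]
 [255 255 255 255 225 146 140 146 145 145 127 127 134 140 152 236 255 255
  255 255]
 [226 218 121 105 111 113 118 114 112 113 116 116 116 112 109 160 247 255
  255 255]
 [124 108 162 165 166 167 166 168 170 169 170 168 172 172 152 117 107 157
  250 255]
 [159 166 240 244 244 242 244 245 246 246 247 248 249 251 237 202 153 115
  108 159]]
(0, 0) [255.  200.9]
(-3, 0) [251.4 201.5]
(3, 0) [258.6 200.2]
(0, -3) [255.7 204.3]
(0, 3) [254.3 197.4]
```

{"api": "apply_moves", "payload": {"commands": [[[0.045, 0, -0.05, 0, 0, 0], [0, 0, 0, 0, 0, 0]]]}}

```text
clock: 11.85
eef_pos: [550.5, -184.3, 145.3]
tool_rot: [-1.57, 0.001, -0.186]
force: [0.0, -0.5, -1.0]
width: 23.4
```

```bash
python3 -c "
from h import *
s,p,r=pose();print(p,s['tool_rot'])
c=cap('wrist','w11.png')
print(c[0][188:208,246:266].astype(int).mean(2).astype(int))"
```

```text
[ 550.53298045 -184.32915816  145.27505791] [-1.57018023e+00  5.16776000e-04 -1.85993426e-01]
[[255 255 255 255 255 255 255 255 255 255 255 255 255 255 255 255 255 255
  255 255]
 [255 255 255 255 255 255 255 255 255 255 255 255 255 255 255 255 255 255
  255 255]
 [255 255 255 255 255 230 225 225 245 255 255 255 255 255 255 255 255 255
  255 255]
 [255 255 255 232 174 171 176 175 173 169 220 255 255 255 255 255 255 255
  255 255]
 [255 255 182 167 171 177 177 178 179 176 171 191 255 255 255 255 255 255
  255 255]
 [255 213 175 173 178 175 178 178 179 178 173 164 216 255 255 255 255 255
  255 255]
 [255 185 172 176 176 180 179 180 179 176 174 170 159 247 255 255 255 255
  255 255]
 [213 178 177 174 174 178 181 180 178 178 175 172 161 219 255 255 255 255
  255 255]
 [190 173 178 176 173 176 179 179 179 179 174 167 164 194 255 255 255 255
  255 255]
 [203 176 176 175 177 176 178 178 179 177 173 172 164 191 255 255 255 255
  255 255]
 [229 175 175 175 178 180 179 179 177 176 177 172 163 219 255 255 255 255
  255 255]
 [255 180 168 172 179 180 177 166 169 164 173 171 174 255 255 255 255 255
  255 255]
 [255 224 170 169 174 173 157 150 150 148 155 175 236 255 255 255 255 255
  255 255]
 [255 255 234 186 169 148 152 152 151 149 144 182 255 255 255 255 255 255
  255 255]
 [255 255 255 249 198 146 148 154 152 148 149 140 255 255 255 255 255 255
  255 255]
 [255 255 255 255 240 152 146 152 151 151 141 138 255 255 255 255 255 255
  255 255]
 [255 255 255 246 212 137 132 135 134 132 117 112 155 192 237 255 255 255
  255 255]
 [209 202 107  98 101 103 106 107 105 101 105 105 100  99  92 149 237 255
  255 255]
 [112  98 149 153 155 154 153 155 154 159 159 156 161 158 137 105  93 148
  235 255]
 [144 155 229 230 231 232 232 233 231 233 235 234 235 237 226 188 141 107
   93 147]]
```

{"api": "apply_moves", "payload": {"commands": [[[-0.04, 0.1, 0, 0, 0, 0], [0, 0.12, 0, 0, 0, 0], [0, 0, 0, 0, 0, 0]]]}}

```text
clock: 12.15
eef_pos: [549.1, -183.8, 136.4]
tool_rot: [-1.57, -0.001, -0.186]
force: [-0.1, -0.1, -1.4]
width: 23.7
```

```bash
python3 -c "
from h import *
s,p,r=pose();print(p,s['tool_rot'])
c=cap('wrist','w12.png')
print(c[0][188:208,246:266].astype(int).mean(2).astype(int))"
```

```text
[ 549.09058424 -183.81941442  136.3946109 ] [-1.56972392e+00 -6.73441080e-04 -1.85986833e-01]
[[255 255 255 255 255 255 255 255 255 255 255 255 255 255 255 255 255 255
  255 255]
 [255 255 255 255 255 255 255 255 255 255 255 255 255 255 255 255 255 255
  255 255]
 [255 255 255 255 255 255 255 255 255 255 255 255 255 255 255 255 255 255
  255 255]
 [255 255 255 255 255 255 255 255 255 255 255 255 255 255 255 255 255 255
  255 255]
 [255 255 255 255 255 255 255 255 255 255 255 255 255 255 255 255 255 255
  255 255]
 [255 255 255 255 255 255 255 246 242 242 255 255 255 255 255 255 255 255
  255 255]
 [255 255 255 255 247 225 171 166 170 168 165 192 238 255 255 255 255 255
  255 255]
 [255 255 255 227 171 166 171 173 174 175 174 171 164 214 255 255 255 255
  255 255]
 [255 255 253 178 170 172 171 175 174 176 176 172 168 160 211 255 255 255
  255 255]
 [255 255 208 172 169 173 173 175 175 176 176 174 169 165 152 255 255 255
  255 255]
 [255 255 183 174 168 170 175 175 175 176 176 174 173 167 156 221 255 255
  255 255]
 [255 241 180 174 172 171 169 162 167 163 173 174 173 164 157 213 255 255
  255 255]
 [255 243 177 174 174 167 151 148 146 142 154 169 169 168 162 187 255 255
  255 255]
 [255 249 176 171 170 147 148 151 148 144 143 158 172 169 158 214 255 255
  255 255]
 [255 255 194 168 161 142 152 148 149 148 147 145 173 168 171 255 255 255
  255 255]
 [255 255 237 173 155 141 146 146 146 143 137 138 165 156 208 255 255 255
  255 255]
 [255 255 252 159 134 126 130 129 132 117 115 114 121 119 206 255 255 255
  255 255]
 [204 199 109  97  98 101 106 104 100 103 101 102 103  96  93 144 234 255
  255 255]
 [105  95 147 149 150 150 151 151 151 156 154 157 156 158 133 102  90 146
  231 255]
 [145 151 223 226 227 226 228 229 230 230 231 231 231 234 220 185 139 103
   93 142]]
```

Centred over the bore. Descending.

{"api": "apply_moves", "payload": {"commands": [[[0, 0.25, 0, 0, 0, 0], [0, 0.25, 0, 0, 0, 0], [0, 0.3, 0, 0, 0, 0], [0, 0, 0, 0, 0, 0]]]}}

```text
clock: 12.53
eef_pos: [549.2, -183.8, 101.6]
tool_rot: [-1.57, -0.001, -0.186]
force: [-0.4, -0.2, -1.5]
width: 23.3
```

{"api": "apply_moves", "payload": {"commands": [[[0, 0.25, 0, 0, 0, 0], [0, 0.17, 0, 0, 0, 0], [0, 0, 0, 0, 0, 0]]]}}

```text
clock: 12.78
eef_pos: [548.7, -183.7, 82.1]
tool_rot: [-1.57, 0.001, -0.186]
force: [0.1, 0.1, -1.3]
width: 23.7
```

{"api": "apply_moves", "payload": {"commands": [[[0, 0.06, 0, 0, 0, 0], [0, 0.03, 0, 0, 0, 0]]]}}

```text
clock: 12.95
eef_pos: [548.8, -183.9, 81.1]
tool_rot: [-1.568, 0.0, -0.186]
force: [-2.9, 0.8, 8.5]
width: 23.5
```

Guard seated (8.5 N up). Release and back straight up.

{"api": "apply_moves", "payload": {"commands": [[[0, 0, 0, 0, 0, 0], [0, 0, 0, 0, 0, 0], [0, 0, 0, 0, 0, 0], [0, 0, 0, 0, 0, 0], [0, 0, 0, 0, 0, 0], [0, 0, 0, 0, 0, 0], [0, 0, 0, 0, 0, 0], [0, 0, 0, 0, 0, 0]]], "claw": 85}}

```text
clock: 13.62
eef_pos: [550.5, -184.6, 82.7]
tool_rot: [-1.569, -0.004, -0.187]
force: [0.7, 0.5, -0.2]
width: 84.9
```

{"api": "apply_moves", "payload": {"commands": [[[0, -0.3, 0, 0, 0, 0], [0, -0.6, 0, 0, 0, 0], [0, -0.8, 0, 0, 0, 0], [0, -0.8, 0, 0, 0, 0], [0, -0.8, 0, 0, 0, 0], [0, 0, 0.6, 0, 0, 0], [0, 0, 0.8, 0, 0, 0], [0, 0, 0, 0, 0, 0]]]}}

```text
clock: 14.28
eef_pos: [560.0, -131.2, 226.5]
tool_rot: [-1.569, -0.005, -0.194]
force: [1.2, 1.3, 0.2]
width: 85.0
```

```bash
python3 - <<'E'
from h import *
np.set_printoptions(precision=1,suppress=True)
s,p,r=pose();print(p,s['force'],s['width'])
c=cap('wrist','w13.png'); S=cap('scene','s13.png'); D=cap('side','d13.png')
# change vs first pictures
for nm,a,b in(('scene',S[0],load('scene0.png')[0]),('side',D[0],load('side0.png')[0])):
    d=(np.abs(a.astype(int)-b).max(2)>45).astype(np.uint8); k,_,st,_=cv2.connectedComponentsWithStats(d)
    print(nm,[tuple(x) for x in st[1:] if x[4]>12])
g=c[0].astype(int).mean(2)
for z in(130,66): print(z,proj(c,(548,-184,z)))
top=(g>150).astype(np.uint8)
print(proj(S,(548,-184,130)),proj(D,(548,-184,130)))
for nm,C,o in(('scene',S,load('scene0.png')),('side',D,load('side0.png'))):
    u,v=proj(C,(548,-184,100)).astype(int); print(nm,np.abs(C[0][v-18:v+18,u-8:u+9].astype(int)-o[0][v-18:v+18,u-8:u+9]).max(2).astype(int).mean(), C[0][v-14:v+16:2,u-6:u+8:1].mean(2).astype(int), sep='\n')
E
```

```text
[ 560.  -131.2  226.5] [1.2 1.3 0.2] 84.99594109515773
scene [(np.int32(204), np.int32(0), np.int32(5), np.int32(8), np.int32(17)), (np.int32(171), np.int32(0), np.int32(58), np.int32(87), np.int32(2508)), (np.int32(239), np.int32(0), np.int32(24), np.int32(32), np.int32(468)), (np.int32(265), np.int32(0), np.int32(27), np.int32(33), np.int32(379)), (np.int32(448), np.int32(0), np.int32(11), np.int32(16), np.int32(105)), (np.int32(472), np.int32(0), np.int32(8), np.int32(16), np.int32(47)), (np.int32(176), np.int32(5), np.int32(3), np.int32(12), np.int32(23)), (np.int32(172), np.int32(9), np.int32(3), np.int32(8), np.int32(14)), (np.int32(231), np.int32(12), np.int32(38), np.int32(36), np.int32(565)), (np.int32(443), np.int32(17), np.int32(32), np.int32(22), np.int32(558)), (np.int32(228), np.int32(25), np.int32(3), np.int32(6), np.int32(13)), (np.int32(443), np.int32(37), np.int32(23), np.int32(8), np.int32(106)), (np.int32(269), np.int32(43), np.int32(2), np.int32(9), np.int32(14)), (np.int32(236), np.int32(44), np.int32(8), np.int32(14), np.int32(31)), (np.int32(426), np.int32(53)
[... 2619 characters left out ...]
4  61  65  60  57  83 101  70  53  54  60  61  56]
 [ 62  66  57  73 125 197 233 224 226 252 252 138  46 154]
 [ 66  65  55  70  91 112 195 235 227 183  93 101 246 255]
 [ 64  65  60  76 106 103 101 104 103  93  88 137 253 255]
 [ 67  68  62  81  98  80  78  96 101  81  84 147 253 255]
 [ 66  66  62  81  99  80  75  98  96  61  60 143 251 255]
 [ 66  60  57  75 107  98  88  98 107  99  74 188 255 255]
 [ 53 121 238 235  76  92  77  72  81  93  71 179 255 255]
 [207 255 255 235  81  86  77  68  66  73  82 188 255 255]
 [255 255 255 233 171 173 125 106 109 117 126 245 255 254]
 [255 255 255 255 255 210 169 144 165 205 253 255 255 255]
 [172 188 206 233 255 255 255 255 255 255 255 255 255 198]]
```

The tool region in the scene view matches the first picture (mean difference 1.8 grey levels). The other changes are the slide, the slot and the arm. Handing in.

```bash
python3 -c "
from cell import finish_job
print(finish_job())"
```

```text
the job is handed in; nothing more can be done
None
```

The job is done and handed in at about 14.4 s on the robot's clock. I took the grey release pin, held the button down with it, and pushed the filter slide out to its stop. Then I lifted the pin out square to the console and put it back upright in its own bore.

**Button and slide**
- The pin tip was 19.8–20.2 mm below the console surface on every reading during the push, which is the button's hard stop. The press was about 11–23 N.
- A further push did not move the slide. After the pin came out, the well measured 54.4 mm from home against a nominal 55; I put the 0.6 mm difference down to measuring error.

**Pin back in the stand**
- I felt the guard seat on the stand at 8.5 N before releasing.
- Around the tool, the scene camera's picture matches the first one (mean difference 1.8 grey levels). The side camera also shows it upright in place, though it differed a little more (6.0).

**Rest of the bench**
- The scene camera showed no change at the jar, cap, brush or stand. The one small change by a turquoise look-alike I took to be the gripper in view, without confirming it.
- I could not check the spatula, because the arm's changes cover that part of the side view. The arm did not go near it after leaving the start position.
- My last wrist picture could not be viewed because the 12-picture limit was reached, so the final check was by numbers only.

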